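# Re-set the hanging boom and hang up the notions tote

### The arm

A 6-joint arm with a two-finger parallel gripper is mounted at the origin on the work surface. World frame = base frame: x ahead of the robot, y to its left, z up, the work surface at z = 0. Lengths are in m, angles in degrees, forces in N, time in s.
With the tool pointing down it reaches from about 0.4 to 0.825 m from the base axis. Payload 7 kg.
Tool frame: the origin (TCP) lies midway between the tips of the shut fingers; the grasp point (between the pads) lies ctrl.grasp_offset behind it (ctrl.grasp_offset is the distance from the TCP to the grasp point, in m); z points along the fingers, y is the line along which they close (so a half turn about z gives the same grasp; the last joint's range is limited). The gripper opens to 88 mm and grips with 3 to 60 N. Pads are 19 mm wide; open, the fingers measure 130 mm over their backs; the gripper's body (78 mm by 193 mm) begins 47 mm behind the grasp point.
Start: joints at [-56.373, 20.546, 0.682, 0, -70.136, -16.507], TCP at [0.199, -0.645, 0.227] pointing down, gripper open.
Joint ranges: [-176.03, 176.03], [-82.01, 121.73], [-58.28, 71.71], [-173.87, 95.51], [-174.79, -0.11], [-173.66, 173.66]. Speed limits (degrees/s): [136.94, 136.94, 172.46, 180, 180, 180].

### API

Orientations are given as [roll, pitch, yaw] about the fixed x, y, z axes, in that order (R = Rz(yaw) Ry(pitch) Rx(roll)).
In Python, from plant import ctrl gives the robot as it stands. The module is installed in compiled form; this text tells all that it offers.
- The arm moves only by the tool send_rows, never from a script. Its argument "increments" is a list that holds one entry, the list of rows, each a list of 4 numbers: the shift along the world's x, y, z normalised to -1 to 1, where 1 is 0.2 m, then the turn about the world's z normalised to -1 to 1, where 1 is 1.5 rad. In form: [[[x, y, z, roll], ...]]. A call has 1 to 12 rows; each row is the pose to reach, as a shift and turn from the pose commanded when the call began; what a row does not reach only later rows make up. A row lasts 1/8 s, in which the tool goes at most 62.5 mm and 10.7 degrees, less where a joint would pass 70% of its speed; a pose out of reach is approached as far as the arm can. A call with a number of a shift or a turn outside -1 to 1 is refused whole. A call with a gripper value outside its range is refused whole. "jaw" is the opening, from 0 (shut) to 1 (fully open), set as the call begins (left out, the last holds). The fingers move at their own pace and stop on an object; the grip force is fixed at half the most. Time passes only in rows, so rows that repeat a pose let the fingers close. It gives the time, the measured TCP pose, the force, the opening and the grip force at its end, in the units of the state.
- ctrl.get_obs(): the state, without advancing time (a new reading comes with each control period).
- ctrl.snapshot(name): name is "scene" or "top"; returns the picture (480x640x3 uint8, red, green, blue); there is no depth.
- ctrl.calibration(name): a dict with "mtx" (3x3 intrinsics, pixels), "eye" and "attitude" of the camera in the world. Camera axes: x right, y up, looking along -z (the intrinsics and any distortion apply to the point x, -y, -z); pixel columns grow to the right and rows downward; lengths in m; the calibration is good to about 2 mm. A picture is of the moment at which its call begins. calibration takes no time and is no camera call.
- ctrl.close_job(): hands the job in; it is judged then, once.
Trained networks look in the newest picture that a camera, given by its name, has taken for a name from the list of things; names that differ only in an ending like _2 or _b are one class to them, and where a whole thing is asked for, a point or a joint stands for the part that bears it (a point fixed in the world has none). Each returns a list of dicts, best first, with "conf" (0 to 1); they miss things now and then, are a little off and sometimes report something else, mostly with a low value. They report only what shows in the picture. A call takes as long as a camera call.
- ctrl.trace(thing, camera): "mask" (480x640 bool, what is visible of it) and "bbox" ([left, top, right, bottom] in pixels, round what is visible of it).
- ctrl.spot_point(thing, camera): "pixel" ([row, column] in pixels: a listed point, or the origin of a listed thing).
The state is a dict: "clock": time; "joint_pos": joint angles; "qvel": joint speeds; "tau": joint torques, N m; "tool_pos": TCP position; "orientation": TCP orientation; "force": force on the tool from outside, world axes, zero at the start; "moment": the same for the moment, N m; "opening": finger opening in m; "gripper_force": force on a finger pad.
Only numpy, scipy, OpenCV 4.12 (cv2) and the standard library are available. Lean on these libraries where they do the work, as an engineer would, in place of code of your own. Each camera call takes 0.05 s, during which the arm holds its last target. There are 200 camera calls.

### The job

Clear the cutting table: lift the hanging boom of the bench stand by its wooden handle out of its rest, swing it round to the notch marked by the tall rod, feeling for it if need be, and let it drop fully home there. Then hang the wooden tote by its dowel handle on the hook at the boom's end, so that it hangs free and still. Keep the tote upright all the time so that nothing spills, and leave the other things on the table where they are.

Things in the scene. Friction and masses are not known exactly. Their poses are not given: they have to be found in the camera images.
- stand: Fixed stand: steel base 230 mm wide, 12 mm thick; crown collar whose teeth span 150 to 166 mm height. Origin: centre of its underside, on the swing axis. In its frame the boom points along (-cos q, -sin q), q = joint boom_swing. Rods stand at q = -0.85, -1.35, -1.85. Clamped by hand, the collar is off a little: each notch (play 0.04 rad each way) is up to 0.16 rad from its rod: feel for it.
- boom_swing (a joint): Swing angle q of the boom, rad, anticlockwise from above, -2.12 to 0.4; stays where left; starts in a wide rest pocket (q near 0). The boom is a 12 mm steel rod, its axis 200 mm above the table when home. A flat 10 mm wide key under it sits between the collar's teeth and bars the swing unless lifted.
- boom_lift (a joint): Lift of the boom above home, m: 0 = fully home, 0.035 = upper stop. Lift at least 0.017 (use 0.022) to clear the teeth. It sinks by its own weight (0.4 kg) when let go; it reads about 0.016 when it sits on top of a tooth instead of in a notch.
- boom_grip (a point): Middle of the boom's upright round wooden handle (24 mm diameter, top 22 mm above this point, the boom rod's top 26 mm below it), 90 mm from the swing axis, 232 mm above the table when home. Its frame: x points to the stand's axis, away from the hook.
- boom_saddle (a point): Hook at the boom's end: top of the rod at the middle of the trough, 154.5 mm from the swing axis, 192 mm above the table when home; the dowel rests here. The trough is 35 mm long along the boom. The outer end is a tip that turns up, its top 26 mm above this point, 184 to 196 mm from the axis; towards the stand the rod rises 14 mm.
- index_rod: The tall upright steel rod (16 mm diameter, 145 mm tall) on the stand's base, 90 mm from its axis: it stands in the direction of the notch wanted, so the handle is roughly above it when the boom is home there. Origin: centre of its foot. The other two notches have short stubs (35 mm tall) instead.
- tote: Loose plywood tote, about 0.3 kg: box 76 (x) by 120 (y) by 50 mm tall holding spools, end boards 145 mm tall, 34 mm wide, 8 mm thick at y = +-56 mm, and a dowel between them. Origin: centre of the underside; y along the dowel, z up. 70 mm are open between box and dowel: the hook's tip must pass there, before the dowel is lowered on it.
- tote_handle (a point): Middle of the tote's dowel handle, 14 mm diameter, 104 mm free length along the tote's y, 131 mm above its underside. The hook belongs at its middle, so grip it about 30 mm to one side, between middle and end board.
- tape_roll: Bystander: black ring, 110 mm diameter, 30 mm tall, lying flat; origin at the centre of its underside.
- puppet_leg: Bystander: wooden puppet leg with a black shoe, 180 mm long, 34 mm thick (shoe sole 85 mm tall), lying on the table; origin under its middle.
- pattern_weight: Bystander: dark steel pattern weight with a bow handle, 110 by 50 by 54 mm; origin under its middle.

How it is judged (in metres and radians):
On the way:
1. the boom is home in the notch marked by the tall rod (value of joint boom_lift below 0.004 m and horizontal distance between boom_grip and index_rod below 0.021 m and distance of tote from where it was at the start of the episode below 0.03 m), for 0.3 s.
At the end, for the whole second after the job is handed in: Boom home (lifted under 4 mm) with its handle within 21 mm of plumb over the tall rod, set there before the tote was moved; the tote hangs in the hook, dowel middle within 28 mm of the trough point, weight on the boom, over 50 mm up, tilted under 0.35 rad, slower than 60 mm/s (value of joint boom_lift below 0.004 m and horizontal distance between boom_grip and index_rod below 0.021 m and distance between tote_handle and boom_saddle below 0.028 m and contact force between tote and stand above 0.8 N and height (world z) of tote above 0.05 m and angle between tote's own z axis and vertical below 0.35 rad and linear speed of tote below 0.06 m/s); the robot touches nothing.
It fails at once if the tote is tipped by more than 40 degrees (angle between tote's own z axis and vertical above 0.7 rad).
It fails at once if the tape roll is moved by more than 20 mm (distance of tape_roll from where it was at the start of the episode above 0.02 m).
It fails at once if the puppet leg is moved by more than 20 mm (distance of puppet_leg from where it was at the start of the episode above 0.02 m).
It fails at once if the pattern weight is moved by more than 20 mm (distance of pattern_weight from where it was at the start of the episode above 0.02 m).
It also fails if it takes over 72 s, if anything falls off the work surface, if the arm or the gripper's body presses on something with over 40 N, if the wrist force passes 120 N, or if a joint passes its speed limit or range.

## Working session

There is one attempt and no reset: what is moved stays moved. The work goes in short steps, Python scripts to look and compute and a tool call to move; the robot and the scene stay as the last step left them, time stands still between calls to the robot, and variables do not carry over. Pictures are saved under pics/ and viewed, at most 10 in all, crops included, and the job is handed in when it is done.

Besides the shell and the picture viewer there is one more tool, called after "Request:" as name(argument=value, ...), one argument or row to a line, values as JSON. send_rows: Moves the arm, as the interface text tells. Its arguments: {"type":"object","properties":{"increments":{"type":"array"},"jaw":{"type":"number"}},"required":["increments"]}

```bash
mkdir -p pics
cat > h.py <<'E'
import numpy as np, cv2
from plant import ctrl
def cal(n):
    c=ctrl.calibration(n); return c
def R_of(c):
    a=np.array(c["attitude"],float)
    if a.shape==(3,3): return a
    from scipy.spatial.transform import Rotation as Ro
    if a.size==4: raise Exception(a)
    return Ro.from_euler('xyz',a,degrees=True).as_matrix()
def ray(n,px):
    c=cal(n);K=np.array(c["mtx"]);r,cc=px
    d=np.linalg.solve(K,[cc,r,1.]);d=R_of(c)@np.array([d[0],-d[1],-d[2]])
    return np.array(c["eye"]),d
def at_z(n,px,z):
    e,d=ray(n,px);return e+d*(z-e[2])/d[2]
def proj(n,p):
    c=cal(n);q=R_of(c).T@(np.array(p)-c["eye"]);K=np.array(c["mtx"])
    v=K@np.array([q[0],-q[1],-q[2]]);return v[1]/v[2],v[0]/v[2]
def tri(pa,pb):
    (e1,d1),(e2,d2)=ray("scene",pa),ray("top",pb)
    A=np.stack([d1,-d2],1);t=np.linalg.lstsq(A,e2-e1,rcond=None)[0]
    a,b=e1+d1*t[0],e2+d2*t[1];return (a+b)/2,np.linalg.norm(a-b)
E
python3 - <<'E'
from h import *
for n in("scene","top"):
    print(ctrl.calibration(n)); cv2.imwrite(f"pics/{n}0.png",ctrl.snapshot(n)[:,:,::-1])
P={}
for t in["stand","boom_grip","boom_saddle","index_rod","tote","tote_handle","tape_roll","puppet_leg","pattern_weight"]:
    for n in("scene","top"):
        r=ctrl.spot_point(t,n)
        print(t,n,[(np.round(x["pixel"],1).tolist(),round(x["conf"],2)) for x in r[:2]])
        if r:P[t,n]=r[0]["pixel"]
    if (t,"scene") in P and (t,"top") in P:
        p,e=tri(P[t,"scene"],P[t,"top"]);print("   ",p.round(4),round(e,4))
print(ctrl.get_obs(),ctrl.grasp_offset)
E
```

```text
{'mtx': array([[472.0814709 ,   0.        , 318.08264031],
       [  0.        , 472.0814709 , 237.59739206],
       [  0.        ,   0.        ,   1.        ]]), 'eye': array([ 1.22076393, -0.28911066,  0.96805699]), 'attitude': array([41.22111831, -0.99735722, 66.59560519])}
{'mtx': array([[435.39823245,   0.        , 322.51568159],
       [  0.        , 435.39823245, 239.30359391],
       [  0.        ,   0.        ,   1.        ]]), 'eye': array([ 0.42024329, -0.02501728,  1.03706279]), 'attitude': array([  8.92630453,   1.32811031, -90.84993209])}
stand scene [([306.4, 252.7], 0.66), ([265.7, 477.4], 0.19)]
stand top [([238.0, 393.3], 0.6)]
    [ 0.5855 -0.1718 -0.0069] 0.0058
boom_grip scene [([210.5, 237.8], 0.86)]
boom_grip top [([264.9, 403.8], 0.97)]
    [ 0.4969 -0.1545  0.235 ] 0.0056
boom_saddle scene [([202.8, 238.3], 0.58)]
boom_saddle top [([297.5, 390.5], 0.91), ([261.0, 402.4], 0.29)]
    [ 0.4376 -0.1359  0.1972] 0.001
index_rod scene [([302.8, 289.4], 0.6)]
index_rod top [([220.3, 359.9], 0.72)]
    [ 0.6258 -0.091   0.0177] 0.0053
tote scene [([215.9, 399.8], 0.9
[... 589 characters left out ...]
 -0.0023] 0.0064
{'clock': 1.0, 'joint_pos': array([-5.63732220e+01,  2.05438529e+01,  6.81607362e-01,  1.48751477e-03,
       -7.01357873e+01, -1.65068864e+01]), 'qvel': array([-0.05911042,  0.01509902,  0.01008016, -0.01975712, -0.0494365 ,
       -0.12604936]), 'tau': array([-2.65843628e-04, -5.82390654e+01,  2.93301719e+01,  7.00260714e+00,
        1.24206638e-02, -2.72585606e-05]), 'tool_pos': array([ 0.19866804, -0.64507958,  0.22659157]), 'orientation': array([-1.79997716e+02, -7.82454655e-04, -1.62879603e+02]), 'force': array([-0.79396797,  0.57915599, -0.48004367]), 'moment': array([ 0.01265426,  0.00030132, -0.00392834]), 'gripper_force': 0.0, 'opening': 0.08751336258154073} 0.0188
```

View pics/scene0.png

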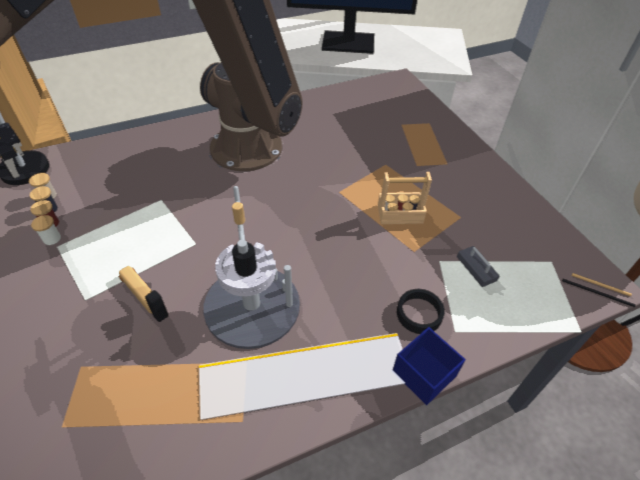

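View pics/top0.png

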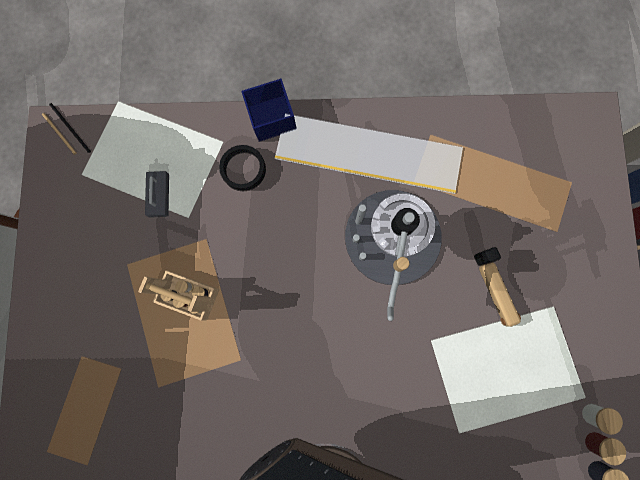

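The boom points toward the robot and its handle is at about (402,264) in the top view. The tall rod is at about (288,285) in the scene view and the tote at about (175,293) in the top view. Next I refine the fit and look closely at the tote.

Run:
```python
from h import *
from scipy.optimize import least_squares
a=cv2.imread("pics/scene0.png")[160:235,365:445]; b=cv2.imread("pics/top0.png")[250:335,125:225]
A=cv2.resize(a,(400,375),interpolation=cv2.INTER_CUBIC);B=cv2.resize(b,(400,340),interpolation=cv2.INTER_CUBIC)
o=np.zeros((375,800,3),np.uint8);o[:,:400]=A;o[:340,400:]=B;cv2.imwrite("pics/tote.png",o)
obs=[]
ctrl.snapshot("scene");ctrl.snapshot("top")
for t in["stand","boom_grip","boom_saddle","index_rod"]:
    for n in("scene","top"):
        r=ctrl.spot_point(t,n)
        if r and r[0]["conf"]>.4: obs.append((t,n,r[0]["pixel"]))
print([(o[0],o[1],np.round(o[2],1).tolist()) for o in obs])
obs+= [("stand","scene",(306.4,252.7)),("stand","top",(238,393.3)),("boom_grip","scene",(210.5,237.8)),("boom_grip","top",(264.9,403.8)),("boom_saddle","top",(297.5,390.5)),("boom_saddle","scene",(202.8,238.3)),("index_rod","scene",(302.8,289.4)),("index_rod","top",(220.3,359.9))]
def pt(t,v):
    s=np.array([v[0],v[1],0]);u=lambda a:np.array([np.cos(a),np.sin(a),0])
    return {"stand":s,"boom_grip":s+.09*u(v[2])+[0,0,.232],"boom_saddle":s+.1545*u(v[2])+[0,0,.192],"index_rod":s+.09*u(v[3])+[0,0,.012]}[t]
f=lambda v:np.concatenate([np.array(proj(n,pt(t,v)))-px for t,n,px in obs])
s=least_squares(f,[.585,-.172,2.95,1.1],loss="soft_l1")
print(s.x,np.degrees(s.x[2:]),"rod q from boom",s.x[3]-s.x[2]);print(f(s.x).reshape(-1,2).round(1).tolist())
for t in("boom_grip","boom_saddle","index_rod"):print(t,pt(t,s.x).round(4))
```

```text
[('stand', 'scene', [306.1, 253.8]), ('stand', 'top', [241.5, 392.7]), ('boom_grip', 'scene', [212.9, 238.8]), ('boom_grip', 'top', [264.0, 403.3]), ('boom_saddle', 'scene', [203.1, 238.9]), ('boom_saddle', 'top', [296.3, 393.3]), ('index_rod', 'scene', [304.4, 287.3]), ('index_rod', 'top', [296.2, 187.0])]
[ 0.58638465 -0.17238454  2.91312604  1.14903205] [166.9098274   65.83468673] rod q from boom -1.764093996655882
[[-0.9, -2.7], [-4.7, 0.0], [-1.2, -0.8], [-0.3, -2.6], [1.0, -1.0], [2.2, -2.1], [-1.1, 1.0], [-74.7, 171.4], [-1.2, -1.6], [-1.2, -0.6], [1.2, 0.2], [-1.2, -3.1], [1.0, 0.7], [1.3, -0.4], [0.5, -1.1], [1.2, -1.5]]
boom_grip [ 0.4987 -0.152   0.232 ]
boom_saddle [ 0.4359 -0.1374  0.192 ]
index_rod [ 0.6232 -0.0903  0.012 ]
```

View pics/tote.png

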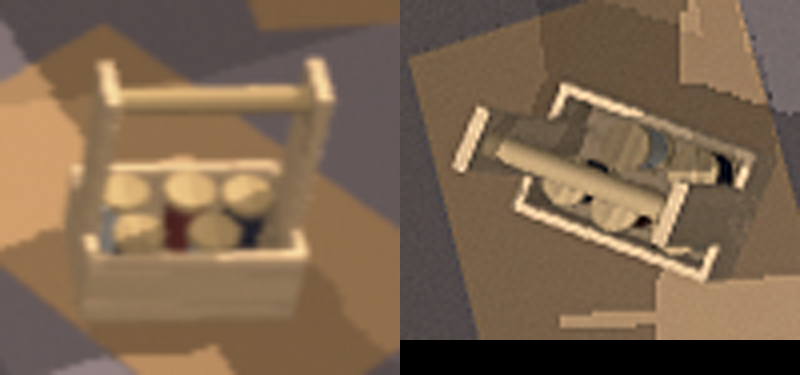

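The left panel shows the tote in the scene view with its dowel ends at about (389,180) and (427,179). The right panel shows the top view with the board tops at about (143,285) and (194,303). Now I fit the tote pose.

Run:
```python
from h import *
from scipy.optimize import least_squares
O=[("scene",56,.145,(173,386.6)),("scene",-56,.145,(172.6,428.6)),("top",56,.145,(285,142.8)),("top",-56,.145,(303,194)),
("scene",50,.131,(179.6,388.6)),("scene",-50,.131,(179.4,426.6)),("scene",0,0,(215.9,399.8)),("top",0,0,(297.8,187.6)),("top",0,.131,(292.8,169.4))]
for sg in(1,-1):
    pt=lambda v,y,z:[v[0]-np.sin(v[2])*sg*y/1e3*1,v[1]+np.cos(v[2])*sg*y/1e3,z]
    # scene left end vs top left end may be opposite ends: top's left is +y world
    f=lambda v:np.concatenate([np.array(proj(n,pt(v,y if n=="top" else -y,z)))-px for n,y,z,px in O])
    s=least_squares(f,[.45,.32,.3],loss="soft_l1")
    print(sg,s.cost,s.x,np.degrees(s.x[2]),f(s.x).reshape(-1,2).round(1).tolist())
```

```text
1 11.137952990964216 [ 0.45381937  0.31539037 -0.35533788] -20.359360955026162 [[2.5, -0.1], [2.0, -0.1], [-0.5, -1.2], [-0.2, -2.4], [-0.1, -0.6], [-0.8, -1.3], [-2.5, -0.4], [-2.2, 1.9], [1.0, -0.4]]
-1 11.1379529909642 [0.45381937 0.31539037 2.78625477] 159.64063901909185 [[2.5, -0.1], [2.0, -0.1], [-0.5, -1.2], [-0.2, -2.4], [-0.1, -0.6], [-0.8, -1.3], [-2.5, -0.4], [-2.2, 1.9], [1.0, -0.4]]
```

Request:
send_rows(
  increments=[
    [[0, 0, 0.2, 0.1], [0.1, 0.15, 0.4, 0.2], [0.25, 0.4, 0.4, 0.3], [0.4, 0.65, 0.4, 0.4], [0.5, 0.82, 0.4, 0.5], [0.5, 0.82, 0.4, 0.58]],
  ],
  jaw=1.0,
)

```text
clock: 2.25
tool_pos: [0.3, -0.4791, 0.3075]
orientation: [-179.9, -0.0, -112.6]
force: [0.2, -0.5, 0.7]
opening: 0.0879
gripper_force: 0.0
```

Request:
send_rows(
  increments=[
    [[0.1, 0.16, 0, 0.1], [0.2, 0.32, 0, 0.2], [0.3, 0.5, 0, 0.3], [0.4, 0.7, 0, 0.4], [0.5, 0.82, 0, 0.5], [0.5, 0.82, 0, 0.58]],
  ],
)

```text
clock: 3.0
tool_pos: [0.3998, -0.3155, 0.3069]
orientation: [-180.0, -0.0, -62.8]
force: [0.2, -0.6, -0.5]
opening: 0.088
gripper_force: 0.0
```

Request:
send_rows(
  increments=[
    [[0.1, 0.16, 0, 0.1], [0.2, 0.32, 0, 0.2], [0.3, 0.5, 0, 0.3], [0.4, 0.7, 0, 0.4], [0.5, 0.82, 0, 0.5], [0.5, 0.82, 0, 0.58], [0.5, 0.82, 0, 0.58]],
  ],
)

```text
clock: 3.88
tool_pos: [0.4988, -0.1527, 0.3066]
orientation: [-180.0, 0.0, -13.3]
force: [-0.6, 0.0, -0.5]
opening: 0.0875
gripper_force: 0.0
```

Request:
send_rows(
  increments=[
    [[0, 0, -0.2, 0], [0, 0.004, -0.38, 0], [0, 0.004, -0.458, 0], [0, 0.004, -0.458, 0]],
  ],
)

```text
clock: 4.38
tool_pos: [0.4983, -0.1526, 0.2147]
orientation: [180.0, 0.1, -13.4]
force: [0.6, -0.3, 0.5]
opening: 0.088
gripper_force: 0.0
```

Request:
send_rows(
  increments=[
    [[0, 0, 0, 0], [0, 0, 0, 0], [0, 0, 0, 0], [0, 0, 0, 0], [0, 0, 0, 0], [0, 0, 0, 0]],
  ],
  jaw=0.0,
)

```text
clock: 5.12
tool_pos: [0.4987, -0.1523, 0.215]
orientation: [-180.0, -0.0, -13.3]
force: [-0.1, -0.2, 1.0]
opening: 0.0331
gripper_force: 0.0
```

Still closing; next I finish the close and then lift 23 mm.

Request:
send_rows(
  increments=[
    [[0, 0, 0, 0], [0, 0, 0, 0], [0, 0, 0, 0], [0, 0, 0, 0]],
  ],
)

```text
clock: 5.62
tool_pos: [0.4986, -0.1524, 0.2149]
orientation: [180.0, 0.0, -13.3]
force: [0.1, -1.6, 0.1]
opening: 0.0235
gripper_force: 30.0
```

Request:
send_rows(
  increments=[
    [[0, 0, 0.04, 0], [0, 0, 0.08, 0], [0, 0, 0.115, 0], [0, 0, 0.115, 0]],
  ],
)

```text
clock: 6.12
tool_pos: [0.4987, -0.1523, 0.2385]
orientation: [-180.0, -0.0, -13.3]
force: [2.4, -2.0, -6.8]
opening: 0.0236
gripper_force: 30.0
```

Run:
```python
from h import *
im=ctrl.snapshot("scene");ctrl.snapshot("top")
cv2.imwrite("pics/lift.png",cv2.resize(im[150:350,150:350,::-1],(600,600),interpolation=cv2.INTER_CUBIC))
for t in("boom_grip","boom_saddle","index_rod"):
    for n in("scene","top"):
        print(t,n,[(np.round(x["pixel"],1).tolist(),round(x["conf"],2)) for x in ctrl.spot_point(t,n)[:1]])
s=np.array([.5864,-.1724])
for n in("scene","top"): print([np.round(proj(n,p),1).tolist() for p in([.4987,-.152,.254],[.4359,-.1374,.214],[.4359,-.1374,.192],[.6232,-.0903,.012])])
# swing rows: arc about s, r=.09, relative to start
a0=np.radians(166.9)
for k in range(0,13):
    d=-1.764*k/12
    p=.09*np.array([np.cos(a0+d)-np.cos(a0),np.sin(a0+d)-np.sin(a0)])
    print(k,(p/.2).round(3),round(d/1.5,3))
```

```text
boom_grip scene [([205.0, 237.9], 0.83)]
boom_grip top []
boom_saddle scene [([194.3, 238.7], 0.89)]
boom_saddle top [([292.1, 394.4], 0.69)]
index_rod scene [([303.0, 289.6], 0.84)]
index_rod top []
[[204.4, 236.8], [197.2, 236.9], [204.1, 237.9], [303.3, 288.2]]
[[262.5, 402.5], [298.3, 392.8], [298.5, 391.2], [221.5, 358.4]]
0 [0. 0.] -0.0
1 [0.02  0.063] -0.098
2 [0.048 0.123] -0.196
3 [0.085 0.177] -0.294
4 [0.13  0.226] -0.392
5 [0.182 0.268] -0.49
6 [0.238 0.301] -0.588
7 [0.3   0.326] -0.686
8 [0.364 0.342] -0.784
9 [0.43  0.348] -0.882
10 [0.496 0.344] -0.98
11 [0.56  0.331] -1.078
12 [0.623 0.309] -1.176
```

View pics/lift.png

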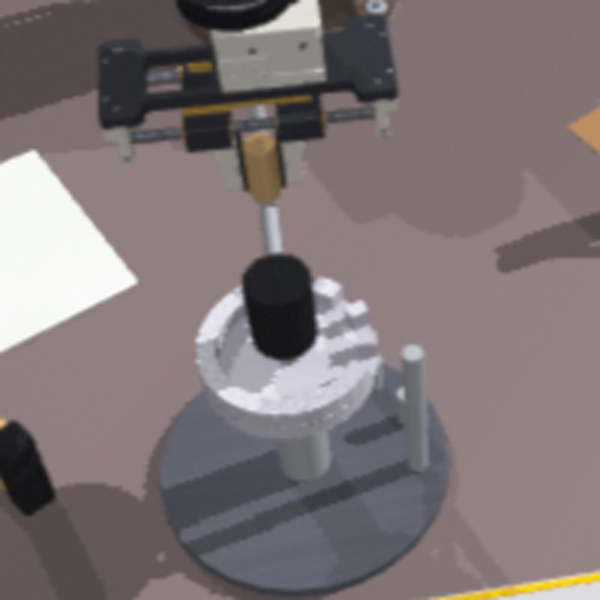

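The handle is clamped between the fingers (crop 265,165), the boom is lifted, and the collar teeth show at (330–360, 290–345). The tall rod is at (412,410). I swing it now.

Request:
send_rows(
  increments=[
    [[0.02, 0.063, 0, -0.098], [0.048, 0.123, 0, -0.196], [0.085, 0.177, 0, -0.294], [0.13, 0.226, 0, -0.392], [0.182, 0.268, 0, -0.49], [0.238, 0.301, 0, -0.588]],
  ],
)

```text
clock: 7.28
tool_pos: [0.5459, -0.0908, 0.2374]
orientation: [180.0, 0.1, -64.1]
force: [2.5, 1.1, -5.8]
opening: 0.0232
gripper_force: 30.0
```

Request:
send_rows(
  increments=[
    [[0.062, 0.025, 0, -0.098], [0.126, 0.041, 0, -0.196], [0.192, 0.047, 0, -0.294], [0.258, 0.043, 0, -0.392], [0.322, 0.03, 0, -0.49], [0.385, 0.008, 0, -0.588], [0.385, 0.008, 0, -0.588]],
  ],
)

```text
clock: 8.15
tool_pos: [0.6244, -0.0882, 0.2368]
orientation: [179.9, 0.2, -114.5]
force: [3.9, 6.5, -5.5]
opening: 0.0235
gripper_force: 30.0
```

Run:
```python
from h import *
im=ctrl.snapshot("scene");ctrl.snapshot("top")
cv2.imwrite("pics/sw.png",cv2.resize(im[150:350,150:350,::-1],(600,600),interpolation=cv2.INTER_CUBIC))
for t in("boom_grip","boom_saddle","index_rod"):
    for n in("scene","top"):
        print(t,n,[(np.round(x["pixel"],1).tolist(),round(x["conf"],2)) for x in ctrl.spot_point(t,n)[:1]])
```

```text
boom_grip scene [([214.1, 398.4], 0.74)]
boom_grip top []
boom_saddle scene [([246.0, 313.5], 0.66)]
boom_saddle top [([188.4, 331.9], 0.72)]
index_rod scene [([303.7, 289.2], 0.85)]
index_rod top [([220.4, 358.2], 0.6)]
```

View pics/sw.png

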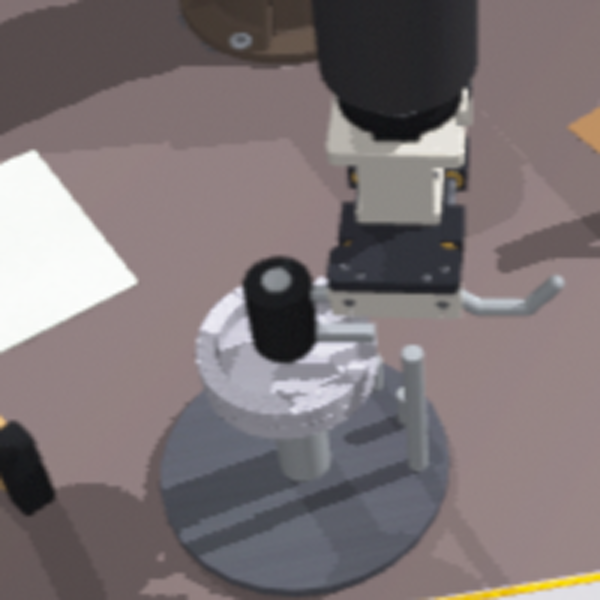

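The boom now points right over the tall rod, with the hook at (540,290) in the crop. I lower it to feel for the notch.

Request:
send_rows(
  increments=[
    [[0, 0, -0.02, 0], [0, 0, -0.04, 0], [0, 0, -0.055, 0], [0, 0, -0.055, 0]],
  ],
)

```text
clock: 9.05
tool_pos: [0.6248, -0.0879, 0.2306]
orientation: [-179.8, 0.3, -114.3]
force: [-2.9, 11.9, 16.1]
opening: 0.0235
gripper_force: 30.1
```

On a tooth: lift is about 0.0156 with 16 N upward. I check the collar gaps in the earlier picture to choose the direction.

Run:
```python
from h import *
im=cv2.imread("pics/scene0.png")
# unwrap the collar top (z=.166) about the axis: radius 25..75mm, angle q
c=np.array([.5870,-.1715])
qs=np.linspace(-2.5,0.1,780); rs=np.linspace(.025,.08,165)
def unwrap(n,im):
    mx=np.zeros((165,780),np.float32);my=mx.copy()
    for i,r in enumerate(rs):
        for j,q in enumerate(qs):
            a=np.radians(65.83)+1.85+q
            v,u=proj1(n,[c[0]+r*np.cos(a),c[1]+r*np.sin(a),.166]); mx[i,j]=u;my[i,j]=v
    o=cv2.remap(im,mx,my,cv2.INTER_CUBIC)
    for q in(-.85,-1.35,-1.85): cv2.line(o,(int((q+2.5)*300),0),(int((q+2.5)*300),12),(0,0,255),1)
    return o
C={n:(ctrl.calibration(n)) for n in("scene","top")}; RR={n:R_of(C[n]) for n in C}
def proj1(n,p):
    q=RR[n].T@(np.array(p)-C[n]["eye"]);K=C[n]["mtx"];return K[1,2]-K[1,1]*q[1]/-q[2],K[0,2]+K[0,0]*q[0]/-q[2]
o=np.vstack([unwrap("scene",im),unwrap("top",cv2.imread("pics/top0.png"))])
cv2.imwrite("pics/unw.png",o)
```

```text
(no output)
```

View pics/unw.png

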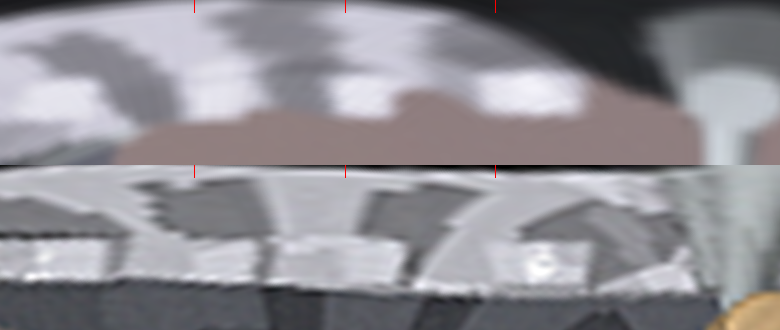

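Unwrapped about the axis, both views show the gap beside the rod mark (col 195) centred near col 145. So the notch is about 0.16 rad further clockwise. I lift, shift by 0.15 rad and lower.

Request:
send_rows(
  increments=[
    [[0, 0, 0.055, 0], [0, 0, 0.055, 0], [0.03, -0.011, 0.055, -0.05], [0.062, -0.025, 0.055, -0.1], [0.062, -0.025, 0.055, -0.1], [0.062, -0.025, 0.035, -0.1], [0.062, -0.025, 0.015, -0.1], [0.062, -0.025, 0, -0.1], [0.062, -0.025, 0, -0.1]],
  ],
)

```text
clock: 10.18
tool_pos: [0.6362, -0.0941, 0.2264]
orientation: [180.0, 0.1, -122.9]
force: [4.2, 4.3, -5.6]
opening: 0.0236
gripper_force: 30.0
```

Request:
send_rows(
  increments=[
    [[0, 0, -0.025, 0], [0, 0, -0.045, 0], [0, 0, -0.06, 0], [0, 0, -0.06, 0]],
  ],
)

```text
clock: 10.68
tool_pos: [0.6366, -0.0939, 0.2158]
orientation: [-179.9, 0.2, -122.9]
force: [2.3, 5.7, 0.8]
opening: 0.0235
gripper_force: 30.0
```

Request:
send_rows(
  increments=[
    [[0, 0, 0, 0], [0, 0, 0, 0], [0, 0, 0, 0], [0, 0, 0, 0], [0, 0, 0, 0]],
  ],
  jaw=1.0,
)

```text
clock: 11.3
tool_pos: [0.6356, -0.0956, 0.215]
orientation: [180.0, -0.0, -123.0]
force: [0.6, 0.2, -0.7]
opening: 0.0679
gripper_force: 0.0
```

Request:
send_rows(
  increments=[
    [[0, 0, 0.15, 0], [0, 0, 0.4, 0], [0, 0.1, 0.55, 0], [-0.15, 0.35, 0.55, 0], [-0.3, 0.6, 0.55, 0], [-0.45, 0.85, 0.55, 0], [-0.5, 1.0, 0.55, 0], [-0.5, 1.0, 0.55, 0]],
  ],
)

```text
clock: 12.3
tool_pos: [0.5349, 0.1063, 0.3254]
orientation: [-180.0, 0.0, -122.8]
force: [-0.3, 0.3, 0.3]
opening: 0.0879
gripper_force: 0.0
```

Run:
```python
from h import *
from scipy.optimize import least_squares
im=ctrl.snapshot("scene");im2=ctrl.snapshot("top")
o=np.zeros((400,800,3),np.uint8)
o[:,:400]=cv2.resize(im[180:340,200:360],(400,400),interpolation=cv2.INTER_CUBIC);o[:,400:]=cv2.resize(im2[130:290,310:470],(400,400),interpolation=cv2.INTER_CUBIC)
cv2.imwrite("pics/home.png",o[:,:,::-1])
obs=[]
for t in("boom_grip","boom_saddle","index_rod","stand"):
    for n in("scene","top"):
        r=ctrl.spot_point(t,n); print(t,n,[(np.round(x["pixel"],1).tolist(),round(x["conf"],2)) for x in r[:2]])
        if r and r[0]["conf"]>.4: obs.append((t,n,r[0]["pixel"]))
def pt(t,v):
    s=np.array([v[0],v[1],0]);u=lambda a:np.array([np.cos(a),np.sin(a),0])
    return {"stand":s,"boom_grip":s+.09*u(v[2])+[0,0,.232+v[4]],"boom_saddle":s+.1545*u(v[2])+[0,0,.192+v[4]],"index_rod":s+.09*u(v[3])+[0,0,.012]}[t]
f=lambda v:np.concatenate([np.array(proj(n,pt(t,v)))-px for t,n,px in obs])
s=least_squares(f,[.586,-.172,1.0,1.15,0],loss="soft_l1")
print(s.x,np.degrees(s.x[2:4]));print(f(s.x).reshape(-1,2).round(1).tolist())
for t in("boom_grip","boom_saddle","index_rod"):print(t,pt(t,s.x).round(4))
```

```text
boom_grip scene [([250.5, 286.0], 0.83)]
boom_grip top [([192.6, 369.2], 0.96)]
boom_saddle scene [([264.8, 315.6], 0.75), ([291.8, 142.2], 0.29)]
boom_saddle top [([180.1, 336.2], 0.7)]
index_rod scene [([304.2, 289.3], 0.51)]
index_rod top [([218.4, 358.8], 0.64)]
stand scene [([306.8, 252.1], 0.68)]
stand top [([237.7, 391.2], 0.96), ([294.0, 495.1], 0.34)]
[ 5.87878756e-01 -1.70276932e-01  9.99685864e-01  1.09307406e+00
 -9.77557939e-04] [57.27778086 62.62853059]
[[-1.3, -0.6], [-0.5, -2.0], [0.9, 0.8], [0.9, 1.8], [1.0, -0.2], [0.6, -0.4], [-1.4, 0.1], [-1.5, 0.6]]
boom_grip [ 0.6365 -0.0946  0.231 ]
boom_saddle [ 0.6714 -0.0403  0.191 ]
index_rod [ 0.6293 -0.0904  0.012 ]
```

View pics/home.png

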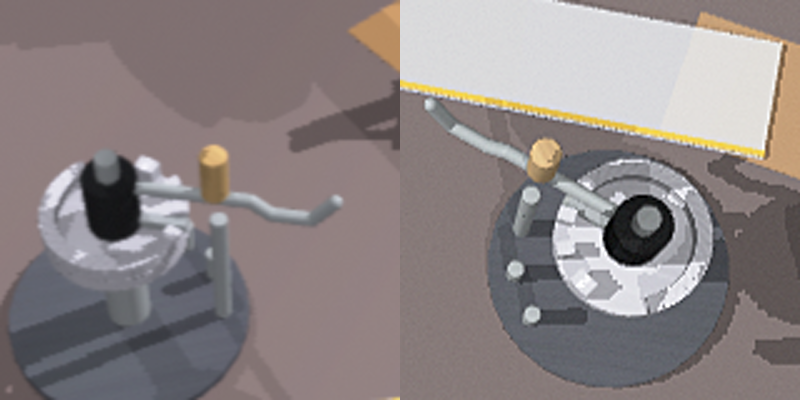

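The boom is home in the notch beside the tall rod: in the left crop the handle (214,170) stands over the rod top (220,220). Next is the tote.

Request:
send_rows(
  increments=[
    [[-0.05, 0.2, 0, 0.03], [-0.15, 0.45, 0, 0.08], [-0.25, 0.75, 0, 0.12], [-0.35, 0.95, 0, 0.145], [-0.35, 0.95, -0.2, 0.145], [-0.35, 0.95, -0.2, 0.145]],
  ],
  jaw=0.7,
)

```text
clock: 13.55
tool_pos: [0.4642, 0.2938, 0.2824]
orientation: [179.9, -0.3, -110.5]
force: [-0.3, 0.2, 0.1]
opening: 0.0615
gripper_force: 0.0
```

Run:
```python
from h import *
ctrl.snapshot("scene");ctrl.snapshot("top")
o=ctrl.get_obs();print(o["tool_pos"],o["orientation"])
y=np.radians(-20.36)
for t,z in(("tote",0),("tote_handle",.131)):
    for n in("scene","top"):
        r=ctrl.spot_point(t,n); print(t,n,[(np.round(x["pixel"],1).tolist(),round(x["conf"],2),at_z(n,x["pixel"],z)[:2].round(4).tolist()) for x in r[:2]])
```

```text
[0.46624406 0.29415993 0.28583045] [-1.79959424e+02 -2.41231373e-02 -1.10560390e+02]
tote scene [([215.6, 401.0], 0.84, [0.4631, 0.3152])]
tote top [([296.6, 186.3], 0.65, [0.4515, 0.3229])]
tote_handle scene [([180.7, 404.5], 0.57, [0.4573, 0.3067])]
tote_handle top [([292.9, 169.6], 0.96, [0.4557, 0.3143]), ([299.8, 187.3], 0.21, [0.4409, 0.2766])]
```

Request:
send_rows(
  increments=[
    [[0.005, 0.12, 0, 0], [0.005, 0.25, -0.15, 0], [0.005, 0.25, -0.4, 0], [0.005, 0.25, -0.6, 0], [0.005, 0.25, -0.75, 0], [0.005, 0.25, -0.827, 0], [0.005, 0.25, -0.827, 0]],
  ],
)

```text
clock: 14.72
tool_pos: [0.4667, 0.3447, 0.1191]
orientation: [180.0, -0.1, -110.5]
force: [-0.6, 0.1, 0.5]
opening: 0.0613
gripper_force: 0.0
```

Request:
send_rows(
  increments=[
    [[0, 0, 0, 0], [0, 0, 0, 0], [0, 0, 0, 0], [0, 0, 0, 0], [0, 0, 0, 0], [0, 0, 0, 0], [0, 0, 0, 0], [0, 0, 0, 0], [0, 0, 0, 0]],
  ],
  jaw=0.0,
)

```text
clock: 15.85
tool_pos: [0.4668, 0.3445, 0.1197]
orientation: [-180.0, 0.0, -110.5]
force: [1.3, -0.9, 0.7]
opening: 0.0128
gripper_force: 30.0
```

Request:
send_rows(
  increments=[
    [[0, 0, 0.03, 0], [0, 0, 0.08, 0], [0, 0, 0.15, 0], [0, 0, 0.22, 0], [0, 0, 0.3, 0], [0, 0, 0.3, 0]],
  ],
)

```text
clock: 16.6
tool_pos: [0.4673, 0.3453, 0.1815]
orientation: [-179.9, 0.2, -110.5]
force: [0.8, -0.3, -3.6]
opening: 0.0133
gripper_force: 30.0
```

Run:
```python
from h import *
im=ctrl.snapshot("scene");im2=ctrl.snapshot("top")
o=np.zeros((400,800,3),np.uint8)
o[:,:400]=cv2.resize(im[110:230,350:470],(400,400),interpolation=cv2.INTER_CUBIC);o[:,400:]=cv2.resize(im2[220:340,110:230],(400,400),interpolation=cv2.INTER_CUBIC)
cv2.imwrite("pics/grip.png",o[:,:,::-1])
o=ctrl.get_obs();print(o["force"],o["opening"],o["tool_pos"])
```

```text
[-0.11907437  0.011937   -3.83500275] 0.013107331375833389 [0.46650578 0.34448701 0.17959938]
```

View pics/grip.png

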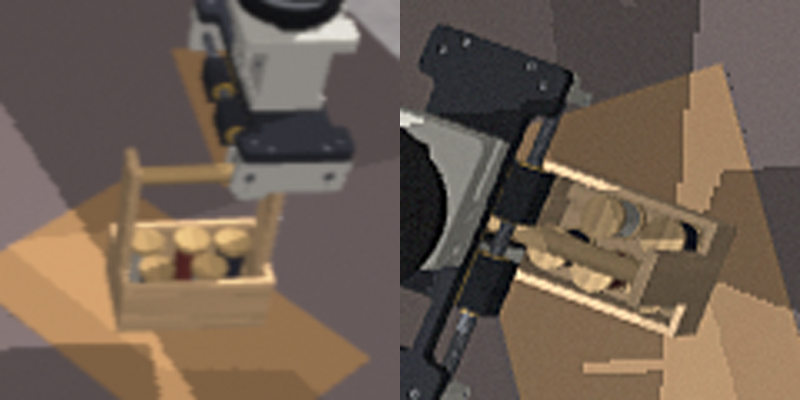

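The tote hangs nearly level in the gripper: the left crop shows the dowel at (180,175) and the spools inside, with 3.8 N of load. I carry it outside the hook tip and turn it on the way.

Request:
send_rows(
  increments=[
    [[0, 0, 0.1, 0.02], [0.03, -0.03, 0.2, 0.06], [0.08, -0.1, 0.3, 0.11], [0.15, -0.18, 0.325, 0.17], [0.22, -0.27, 0.325, 0.23], [0.29, -0.36, 0.325, 0.29], [0.36, -0.45, 0.325, 0.35], [0.43, -0.54, 0.325, 0.41], [0.49, -0.62, 0.325, 0.47], [0.54, -0.68, 0.325, 0.52], [0.565, -0.725, 0.325, 0.56], [0.565, -0.725, 0.325, 0.58]],
  ],
)

```text
clock: 18.2
tool_pos: [0.5795, 0.1988, 0.2435]
orientation: [179.9, -0.0, -60.7]
force: [0.6, -0.1, -2.9]
opening: 0.013
gripper_force: 30.0
```

Request:
send_rows(
  increments=[
    [[0.03, -0.03, 0, 0.03], [0.08, -0.1, 0, 0.07], [0.15, -0.18, 0, 0.12], [0.22, -0.27, 0, 0.17], [0.29, -0.36, 0, 0.22], [0.36, -0.45, 0, 0.27], [0.43, -0.54, 0, 0.3], [0.49, -0.62, 0, 0.32], [0.54, -0.68, 0, 0.324], [0.565, -0.73, 0, 0.324], [0.565, -0.73, 0, 0.324], [0.565, -0.73, 0, 0.324]],
  ],
)

```text
clock: 19.7
tool_pos: [0.6924, 0.0539, 0.2446]
orientation: [-180.0, 0.0, -32.9]
force: [0.0, 0.0, -3.3]
opening: 0.0129
gripper_force: 30.0
```

Run:
```python
from h import *
im=ctrl.snapshot("scene");im2=ctrl.snapshot("top")
o=np.zeros((400,800,3),np.uint8)
o[:,:400]=cv2.resize(im[150:350,200:400],(400,400),interpolation=cv2.INTER_CUBIC);o[:,400:]=cv2.resize(im2[90:290,250:450],(400,400),interpolation=cv2.INTER_CUBIC)
cv2.imwrite("pics/appr.png",o[:,:,::-1])
for t in("boom_saddle","tote_handle","tote","boom_grip"):
    P={}
    for n in("scene","top"):
        r=ctrl.spot_point(t,n); print(t,n,[(np.round(x["pixel"],1).tolist(),round(x["conf"],2)) for x in r[:2]])
        if r:P[n]=r[0]["pixel"]
    if len(P)==2:print("  ",tri(P["scene"],P["top"]))
o=ctrl.get_obs();print(o["force"],o["opening"],o["tool_pos"],o["orientation"])
```

```text
boom_saddle scene [([263.5, 316.9], 0.81)]
boom_saddle top [([179.0, 335.7], 0.96)]
   (array([ 0.67252016, -0.03759638,  0.1989151 ]), np.float64(0.004232182747823575))
tote_handle scene [([253.4, 361.5], 0.98)]
tote_handle top [([148.5, 295.4], 0.94)]
   (array([0.71871953, 0.03790948, 0.24888006]), np.float64(0.005058256893878956))
tote scene [([289.4, 358.9], 0.75)]
tote top []
boom_grip scene [([248.0, 285.0], 0.77)]
boom_grip top [([193.4, 367.3], 0.68), ([295.2, 494.7], 0.38)]
   (array([ 0.63375984, -0.09447371,  0.23176318]), np.float64(0.00030261968402863637))
[-0.28908192 -0.42263064 -3.86671944] 0.013023781947749474 [0.69264019 0.05361535 0.24459811] [-1.79997697e+02 -4.46799460e-04 -3.28427652e+01]
```

View pics/appr.png

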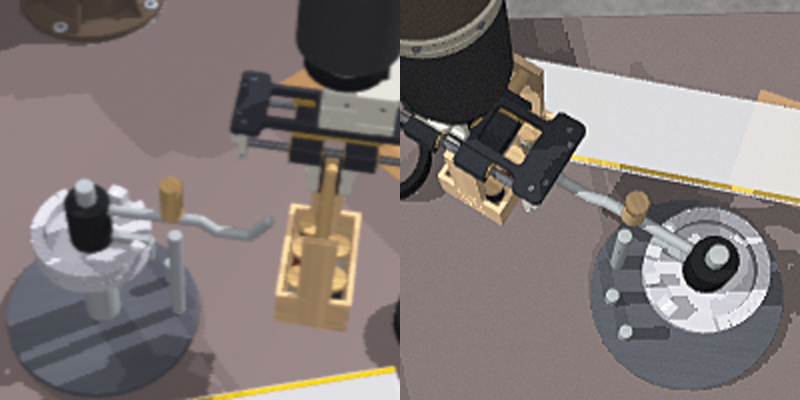

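The tote is just outside the upturned tip (left crop 265,222), with the boom pointing between box and dowel. I slide it inward along the boom.

Request:
send_rows(
  increments=[
    [[-0.015, -0.025, -0.02, 0], [-0.05, -0.08, -0.025, 0], [-0.085, -0.14, -0.025, 0], [-0.12, -0.2, -0.025, 0], [-0.155, -0.26, -0.025, 0], [-0.19, -0.31, -0.025, 0], [-0.22, -0.36, -0.025, 0], [-0.235, -0.383, -0.025, 0], [-0.235, -0.383, -0.025, 0], [-0.235, -0.383, -0.025, 0]],
  ],
)

```text
clock: 21.45
tool_pos: [0.6459, -0.0228, 0.2395]
orientation: [-180.0, -0.0, -32.8]
force: [-0.5, -0.6, -2.0]
opening: 0.0132
gripper_force: 30.0
```

Run:
```python
from h import *
im=ctrl.snapshot("scene");im2=ctrl.snapshot("top")
o=np.zeros((400,800,3),np.uint8)
o[:,:400]=cv2.resize(im[160:320,220:380],(400,400),interpolation=cv2.INTER_CUBIC);o[:,400:]=cv2.resize(im2[110:270,270:430],(400,400),interpolation=cv2.INTER_CUBIC)
cv2.imwrite("pics/over.png",o[:,:,::-1])
for t in("boom_saddle","tote_handle","tote","boom_grip"):
    P={}
    for n in("scene","top"):
        r=ctrl.spot_point(t,n); print(t,n,[(np.round(x["pixel"],1).tolist(),round(x["conf"],2)) for x in r[:2]])
        if r:P[n]=r[0]["pixel"]
    if len(P)==2:print("  ",tri(P["scene"],P["top"]))
o=ctrl.get_obs();print(o["force"],o["opening"],o["tool_pos"],o["orientation"])
```

```text
boom_saddle scene [([265.4, 316.6], 0.86)]
boom_saddle top [([181.6, 337.4], 0.74)]
   (array([ 0.67027727, -0.0392195 ,  0.19032222]), np.float64(0.0004364781466808886))
tote_handle scene [([247.8, 316.9], 0.6)]
tote_handle top []
tote scene [([287.1, 317.4], 0.81)]
tote top [([193.7, 336.9], 0.93)]
   (array([ 0.66790339, -0.03706311,  0.10777586]), np.float64(0.0035315945156817003))
boom_grip scene [([250.9, 283.3], 0.72)]
boom_grip top [([192.9, 367.3], 0.8), ([292.8, 496.1], 0.23)]
   (array([ 0.63565071, -0.09693528,  0.22597323]), np.float64(0.0037584504465190465))
[ 0.19478038 -0.02957023 -2.7465116 ] 0.013246110933412634 [ 0.64571942 -0.02300158  0.2395509 ] [-1.79998416e+02 -1.43422873e-03 -3.28416137e+01]
```

View pics/over.png

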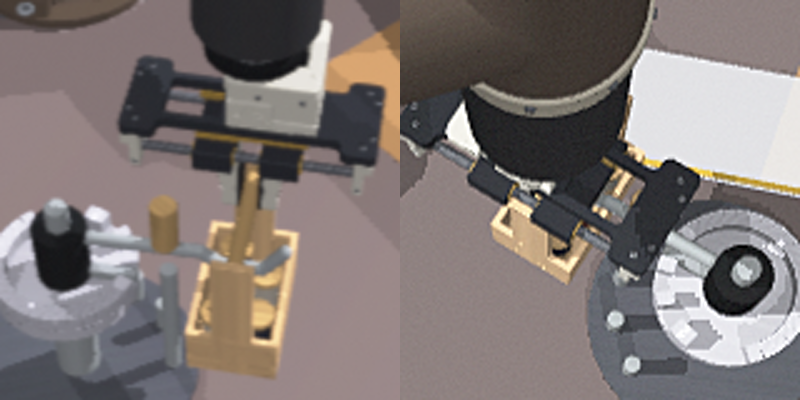

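The dowel is above the trough and the tip (left crop 270,260) has passed between box and dowel. I lower it.

Request:
send_rows(
  increments=[
    [[0, 0, -0.03, 0], [0, 0, -0.07, 0], [0, 0, -0.11, 0], [0, 0, -0.15, 0], [0, 0, -0.18, 0], [0, 0, -0.195, 0], [0, 0, -0.195, 0]],
  ],
)

```text
clock: 22.82
tool_pos: [0.6456, -0.0231, 0.2004]
orientation: [180.0, 0.0, -32.8]
force: [0.4, 0.2, -2.6]
opening: 0.0127
gripper_force: 30.0
```

Request:
send_rows(
  increments=[
    [[0, 0, -0.005, 0], [0, 0, -0.01, 0], [0, 0, -0.015, 0], [0, 0, -0.015, 0]],
  ],
)

```text
clock: 23.32
tool_pos: [0.6456, -0.0231, 0.1975]
orientation: [180.0, 0.0, -32.8]
force: [-0.3, -0.2, -2.6]
opening: 0.013
gripper_force: 30.0
```

Request:
send_rows(
  increments=[
    [[0, 0, -0.005, 0], [0, 0, -0.01, 0], [0, 0, -0.01, 0]],
  ],
)

```text
clock: 23.7
tool_pos: [0.6456, -0.0231, 0.1954]
orientation: [180.0, 0.0, -32.8]
force: [0.5, 0.8, -3.3]
opening: 0.013
gripper_force: 30.0
```

Request:
send_rows(
  increments=[
    [[0, 0, -0.005, 0], [0, 0, -0.01, 0], [0, 0, -0.01, 0]],
  ],
)

```text
clock: 24.08
tool_pos: [0.6456, -0.0231, 0.1934]
orientation: [180.0, 0.0, -32.9]
force: [0.8, -0.7, -2.2]
opening: 0.0128
gripper_force: 30.0
```

Request:
send_rows(
  increments=[
    [[0, 0, -0.004, 0], [0, 0, -0.008, 0], [0, 0, -0.008, 0], [0, 0, -0.008, 0]],
  ],
)

```text
clock: 24.58
tool_pos: [0.6457, -0.023, 0.192]
orientation: [-180.0, -0.0, -32.8]
force: [-0.4, 0.9, -3.1]
opening: 0.0126
gripper_force: 30.0
```

Run:
```python
from h import *
im=ctrl.snapshot("scene");im2=ctrl.snapshot("top")
cv2.imwrite("pics/low.png",cv2.resize(im[180:300,240:360,::-1],(600,600),interpolation=cv2.INTER_CUBIC))
for t in("boom_saddle","tote_handle","tote"):
    P={}
    for n in("scene","top"):
        r=ctrl.spot_point(t,n); print(t,n,[(np.round(x["pixel"],1).tolist(),round(x["conf"],2)) for x in r[:2]])
        if r:P[n]=r[0]["pixel"]
    if len(P)==2:print("  ",tri(P["scene"],P["top"]))
print([np.mean([ctrl.get_obs()["force"] for _ in range(3)],0)])
for p in([.671,-.0395,.192],[.671,-.0395,.199],[.6714,-.0395,.205]):print(proj("scene",p))
```

```text
boom_saddle scene [([265.2, 315.6], 0.59)]
boom_saddle top [([167.8, 241.5], 0.24)]
   (array([0.67858942, 0.0519612 , 0.2135435 ]), np.float64(0.1928874850242638))
tote_handle scene [([265.7, 315.1], 0.89)]
tote_handle top []
tote scene [([298.3, 317.1], 0.78), ([263.6, 315.3], 0.38)]
tote top [([199.2, 335.8], 0.9)]
   (array([ 0.66693893, -0.03570899,  0.06160347]), np.float64(0.0019329222237410531))
[array([-0.28450784, -0.79895744, -3.64135675])]
(np.float64(265.1880768546678), np.float64(316.73003052330336))
(np.float64(263.10677161788226), np.float64(316.781652458595))
(np.float64(261.4457485671452), np.float64(316.903225845764))
```

View pics/low.png

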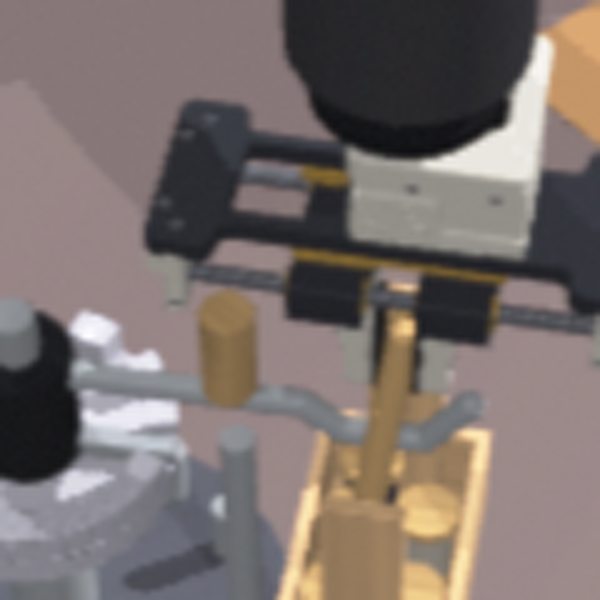

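The dowel is right at the trough (crop ~395,420). The weight is still on the gripper, so contact is only a millimetre or two away. I keep lowering gently.

Request:
send_rows(
  increments=[
    [[0, 0, -0.004, 0], [0, 0, -0.008, 0], [0, 0, -0.008, 0], [0, 0, -0.008, 0]],
  ],
)

```text
clock: 25.48
tool_pos: [0.6457, -0.0231, 0.1904]
orientation: [180.0, -0.0, -32.8]
force: [0.7, 0.7, -3.0]
opening: 0.0133
gripper_force: 30.0
```

Request:
send_rows(
  increments=[
    [[0, 0, -0.004, 0], [0, 0, -0.008, 0], [0, 0, -0.008, 0], [0, 0, -0.008, 0]],
  ],
)

```text
clock: 25.98
tool_pos: [0.6457, -0.0231, 0.1887]
orientation: [180.0, 0.0, -32.8]
force: [0.4, -0.0, -3.7]
opening: 0.0131
gripper_force: 30.0
```

Request:
send_rows(
  increments=[
    [[0, 0, -0.003, 0], [0, 0, -0.006, 0], [0, 0, -0.006, 0]],
  ],
)

```text
clock: 26.35
tool_pos: [0.6456, -0.0231, 0.1875]
orientation: [180.0, 0.0, -32.8]
force: [0.3, -0.4, -3.7]
opening: 0.0129
gripper_force: 30.0
```

Contact is within a millimetre or so, so I release.

Request:
send_rows(
  increments=[
    [[0, 0, 0, 0], [0, 0, 0, 0], [0, 0, 0, 0], [0, 0, 0, 0], [0, 0, 0, 0], [0, 0, 0, 0], [0, 0, 0, 0]],
  ],
  jaw=0.45,
)

```text
clock: 27.22
tool_pos: [0.6457, -0.0231, 0.1875]
orientation: [180.0, 0.0, -32.8]
force: [-0.4, -0.2, 0.5]
opening: 0.0396
gripper_force: 0.0
```

```bash
cat > chk.py <<'E'
from h import *
ctrl.snapshot("scene");ctrl.snapshot("top")
for t in("boom_saddle","tote_handle","tote","boom_grip"):
    P={}
    for n in("scene","top"):
        r=ctrl.spot_point(t,n); print(t,n,[(np.round(x["pixel"],1).tolist(),round(x["conf"],2)) for x in r[:1]])
        if r:P[n]=r[0]["pixel"]
    if len(P)==2:print("  ",tri(P["scene"],P["top"]))
r=ctrl.trace("tote","scene");print("bbox",r and r[0]["bbox"])
print(ctrl.get_obs()["force"])
E
python3 chk.py
```

```text
boom_saddle scene [([265.7, 314.8], 0.86)]
boom_saddle top [([193.0, 369.3], 0.32)]
   (array([ 0.65780906, -0.07285282,  0.19056364]), np.float64(0.06371352613848989))
tote_handle scene [([264.5, 318.1], 0.74)]
tote_handle top []
tote scene [([299.0, 317.4], 0.56)]
tote top [([201.6, 333.8], 0.85)]
   (array([ 0.66338957, -0.03208866,  0.05194983]), np.float64(0.0002191442486106449))
boom_grip scene [([249.0, 285.0], 0.81)]
boom_grip top [([192.4, 368.3], 0.76)]
   (array([ 0.63590501, -0.09590422,  0.23157605]), np.float64(0.0014447257438118444))
bbox [294.8, 246.4, 340.6, 324.4]
[-0.34258233 -0.44763093  0.33677811]
```

Tote hanging, no load on the gripper. I rise straight up and retreat.

Request:
send_rows(
  increments=[
    [[0, 0, 0.03, 0], [0, 0, 0.08, 0], [0, 0, 0.18, 0], [0, 0, 0.32, 0], [0, 0, 0.5, 0], [0, 0, 0.65, 0], [-0.2, 0.3, 0.7, 0], [-0.5, 0.6, 0.7, 0], [-0.7, 0.8, 0.7, 0], [-0.7, 0.8, 0.7, 0], [-0.7, 0.8, 0.7, 0]],
  ],
)

```text
clock: 29.15
tool_pos: [0.5047, 0.1381, 0.3292]
orientation: [-179.9, -0.1, -32.7]
force: [1.2, 0.5, 0.2]
opening: 0.0393
gripper_force: 0.0
```

```bash
python3 chk.py; python3 chk.py
```

```text
boom_saddle scene [([263.7, 316.3], 0.83)]
boom_saddle top [([180.2, 337.9], 0.58)]
   (array([ 0.6710098 , -0.04023582,  0.19743651]), np.float64(0.000605784503861875))
tote_handle scene [([264.9, 318.9], 0.86)]
tote_handle top [([180.6, 335.2], 0.7)]
   (array([ 0.6719982 , -0.03480111,  0.19186836]), np.float64(0.00038713037718513335))
tote scene [([302.3, 316.9], 0.76)]
tote top [([199.3, 335.8], 0.73)]
   (array([ 0.66958325, -0.03645084,  0.04933385]), np.float64(0.000660149855844342))
boom_grip scene [([249.5, 283.5], 0.63)]
boom_grip top [([193.5, 368.5], 0.78)]
   (array([ 0.63413769, -0.09746398,  0.22884368]), np.float64(0.0006697872925479112))
bbox [295.9, 240.7, 339.7, 326.6]
[ 0.33701079  0.62105527 -0.06997849]
boom_saddle scene [([262.4, 317.2], 0.87)]
boom_saddle top [([178.0, 335.8], 0.89)]
   (array([ 0.67327837, -0.03756703,  0.20342227]), np.float64(0.003787744681495094))
tote_handle scene [([301.9, 290.8], 0.67)]
tote_handle top [([181.4, 336.7], 0.6)]
   (array([ 0.68734188, -0.07090986,  0.10547553]), np.float64(0.06619400529117483))
tote scene [([301.8, 316.7], 0.76)]
tote top [([199.0, 332.8], 0.82)]
   (array([ 0.66921145, -0.03289362,  0.04950646]), np.float64(0.006549624730656542))
boom_grip scene [([247.6, 285.4], 0.92)]
boom_grip top [([194.8, 368.2], 0.9)]
   (array([ 0.63176735, -0.09463253,  0.23077105]), np.float64(0.003570288471923345))
bbox [295.5, 241.5, 340.6, 323.2]
[-0.0739656   0.45869478 -0.12199585]
```

The dowel is in the trough and the tote hangs there. The spotter's z for the tote read about 18 mm low on the table too, so the true height is about 0.068 m. I let it settle and then hand in.

Request:
send_rows(
  increments=[
    [[0, 0, 0, 0], [0, 0, 0, 0], [0, 0, 0, 0], [0, 0, 0, 0], [0, 0, 0, 0], [0, 0, 0, 0], [0, 0, 0, 0], [0, 0, 0, 0], [0, 0, 0, 0], [0, 0, 0, 0], [0, 0, 0, 0], [0, 0, 0, 0]],
  ],
)

```text
clock: 31.75
tool_pos: [0.5057, 0.1369, 0.3276]
orientation: [180.0, 0.0, -32.8]
force: [0.3, -0.0, -0.3]
opening: 0.0391
gripper_force: 0.0
```

Request:
send_rows(
  increments=[
    [[0, 0, 0, 0], [0, 0, 0, 0], [0, 0, 0, 0], [0, 0, 0, 0], [0, 0, 0, 0], [0, 0, 0, 0], [0, 0, 0, 0], [0, 0, 0, 0], [0, 0, 0, 0], [0, 0, 0, 0], [0, 0, 0, 0], [0, 0, 0, 0]],
  ],
)

```text
clock: 33.25
tool_pos: [0.5057, 0.1369, 0.3276]
orientation: [180.0, -0.0, -32.8]
force: [0.1, -0.4, -0.9]
opening: 0.0393
gripper_force: 0.0
```

Request:
send_rows(
  increments=[
    [[0, 0, 0, 0], [0, 0, 0, 0], [0, 0, 0, 0], [0, 0, 0, 0], [0, 0, 0, 0], [0, 0, 0, 0], [0, 0, 0, 0], [0, 0, 0, 0], [0, 0, 0, 0], [0, 0, 0, 0], [0, 0, 0, 0], [0, 0, 0, 0]],
  ],
)

```text
clock: 34.75
tool_pos: [0.5057, 0.1369, 0.3276]
orientation: [-180.0, 0.0, -32.8]
force: [0.5, -0.3, 0.3]
opening: 0.0395
gripper_force: 0.0
```

Run:
```python
from h import *
for k in range(3):
    ctrl.snapshot("scene");r=ctrl.trace("tote","scene");print(r[0]["bbox"],np.argwhere(r[0]["mask"]).mean(0).round(2))
print(ctrl.close_job())
```

```text
[294.6, 240.3, 340.4, 324.8] [287.47 316.96]
[294.9, 239.5, 339.0, 324.8] [287.41 316.99]
[296.1, 242.0, 341.0, 325.8] [288.02 317.18]
the job is handed in; nothing more can be done
None
```

I handed the job in at about 35 s with the boom home in the tall-rod notch and the tote hanging still on the hook by its dowel; no verdict came back, and I viewed 11 pictures, one over the limit of 10.

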